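Make up two guest kits at the signing table

ROBOT

A 6-joint arm with a two-finger parallel gripper is mounted at the origin on the work surface. World frame = base frame: x ahead of the robot, y to its left, z up, the work surface at z = 0. Lengths are in mm, angles in degrees, forces in N, time in s.
With the tool pointing down it reaches from about 325 to 900 mm from the base axis. Payload 6.1 kg.
Tool frame: the origin (TCP) lies midway between the tips of the shut fingers; the grasp point (between the pads) lies 19 mm behind it; z points along the fingers, y is the direction in which the jaws open and shut (so a half turn about z gives the same grasp; the last joint's range is limited). The gripper opens to 85 mm and grips with 20 to 120 N. Pads are 22 mm wide; open, the fingers measure 114 mm over their backs; the gripper's body (76 mm by 85 mm) begins 54 mm behind the grasp point. The pads swing forward as they close: fully open they stand 13 mm farther back than shut.
Start: joints at [66.801, 12.628, 87.462, -0, 79.91, -7.225], TCP at [172, 600.859, 231.3] pointing down, gripper open.
Joint ranges: [-170.65, 170.65], [-52.31, 119.04], [5.05, 147.46], [-71.25, 251.25], [11.57, 151.72], [-153.62, 153.62]. Speed limits (degrees/s): [147.25, 147.25, 172.46, 180, 180, 180].

INTERFACE

Orientations are given as a 3x3 rotation matrix whose columns are the frame's x, y, z axes.
In Python, from cell import arm gives the robot as it stands.
- The arm moves only by the tool arm_command, never from a script. Its argument "moves" is a list of rows, each an object of numbers: "tx", "ty", "tz": the shift along the tool's x, y, z in cm; "spin": the turn about the tool's z in rad; "jaw": the opening, from 0 (shut) to 1 (fully open). A call has 1 to 12 rows; each row is the pose to reach, as a shift and turn from the pose commanded when the call began, along the tool's axes at that moment; what a row does not reach only later rows make up. A row lasts 1/10 s, in which the tool goes at most 50 mm and 8.59 degrees, less where a joint would pass 70% of its speed; a pose out of reach is approached as far as the arm can. A call with a gripper value outside its range is refused whole. The fingers move at their own pace and stop on an object; "squeeze" is the grip in N (left out, the last holds). Time passes only in rows, so rows that repeat a pose let the fingers close. It gives the time, the measured TCP pose, the force and the opening at its end, in the units of the state.
- arm.observe(): the state, without advancing time (a new reading comes with each control period).
- arm.snapshot(name): name is "scene" or "top" or "wrist"; returns the picture (420x560x3 uint8, red, green, blue); there is no depth.
- arm.camera_params(name): a dict with "fx", "fy", "cx", "cy" (pixels), "position" and "orientation" of the camera in the world. Camera axes: x right, y up, looking along -z (the intrinsics and any distortion apply to the point x, -y, -z); pixel columns grow to the right and rows downward; lengths in mm; the calibration is good to about 2 mm. A picture is of the moment at which its call begins: read the wrist's pose just before it. camera_params takes no time and is no camera call; for the wrist camera it gives the pose at the moment of the call.
- arm.job_done(): hands the job in, once; it reports no verdict.
The state is a dict: "clock": time; "joint_positions": joint angles; "qvel": joint speeds; "joint_efforts": joint torques, N m; "tcp_pos": TCP position; "orientation": TCP orientation; "force": force on the tool from outside, world axes, zero at the start; "wrist_torque": the same for the moment, N m; "gripper_width": opening from 0.0 (shut) to 1.0 (fully open).
Only numpy, scipy, OpenCV 4.12 (cv2) and the standard library are available. Lean on these libraries where they do the work, as an engineer would, in place of code of your own. Each camera call takes 0.05 s, during which the arm holds its last target.

TASK

Make up the two guest kits from the stock on the signing table. The long narrow tray gets the long marker in its long compartment and the small film reel in its short one; the broad three-compartment tray gets the short marker in its narrowest compartment, the stamp standing upright in the middle one and the big film reel in its widest one, everything down flat on the compartment floor. Leave the phone, the yellow note block and the pen cup where they are.

Things in the scene. Friction and masses are not known exactly. Their poses are not given: they have to be found in the camera images.
- long_marker_mid (a point): the long paint marker: square-section bar 135 x 24 x 24 mm, aluminium barrel, black cap, lying on the table. Point: its centre, 12 mm above its underside; x runs along it towards the cap, z up
- short_marker_mid (a point): the short paint marker: the same make, 88 x 24 x 24 mm, lying on the table. Point: its centre, 12 mm above its underside; x runs along it towards the cap, z up
- big_reel_mid (a point): the big keepsake film reel, lying flat: aluminium disc of diameter 60 mm and height 28 mm with five dark holes on top. Point: its centre, 14 mm above its underside; z is its axis, up
- small_reel_mid (a point): the small keepsake film reel, lying flat: same make, diameter 40 mm, height 28 mm. Point: its centre, 14 mm above its underside; z is its axis, up
- stamp_mid (a point): the self-inking hand stamp, standing upright: black block 46 mm (x) by 30 mm (y) by 60 mm high with straight sides and a grey foot. Point: its centre, 30 mm above its underside; z up
- long_tray: the long narrow grey tray, fixed for the job, 243 mm (x) by 74 mm (y). Origin: centre of its underside; z up. Floor 3 mm thick; outer rim and cross rib are 4 mm thick and reach 7 mm above the underside (4 mm above the floor). Two compartments in a row along x, both 66 mm wide in y: the long one, 165 mm long, centred at x = -35 mm; the short one, 66 mm long, centred at x = +84.5 mm
- broad_tray: the broad grey tray, fixed for the job, 212 mm (x) by 123 mm (y). Origin: centre of its underside; z up. Floor 3 mm thick; outer rim and cross ribs are 4 mm thick and reach 7 mm above the underside (4 mm above the floor). Three compartments in a row along x, each 115 mm long in y: the narrowest, 54 mm in x, centred at x = -75 mm; the middle one, 58 mm in x, centred at x = -15 mm; the widest, 84 mm in x, centred at x = +60 mm
- phone: a phone lying face up, 74 mm (x) by 150 mm (y) by 9 mm, loose, not part of the kits. Origin: centre of its underside
- notes: a yellow sticky-note block, 76 x 76 x 14 mm, loose, not part of the kits. Origin: centre of its underside
- cup: a dark steel cup of slim pens, diameter 78 mm, 95 mm high, the pens reaching to about 150 mm, loose, not part of the kits. Origin: centre of its underside

How it is judged (in metres and radians):
At the end, for the whole second after the job is handed in: Each of the five things rests wholly inside its own compartment, down on its floor and not up on a rib or rim (centre at resting height +1.5/-3 mm), the reels flat and the stamp upright within 0.1 rad, all released and at rest; phone, note block and cup never moved over 30 mm (x of long_marker_mid in the frame of long_tray between -0.052 and -0.018 m and y of long_marker_mid in the frame of long_tray between -0.024 and 0.024 m and z of long_marker_mid in the frame of long_tray between 0.012 and 0.0165 m and x of small_reel_mid in the frame of long_tray between 0.0695 and 0.0995 m and y of small_reel_mid in the frame of long_tray between -0.015 and 0.015 m and z of small_reel_mid in the frame of long_tray between 0.014 and 0.0185 m and x of short_marker_mid in the frame of broad_tray between -0.092 and -0.058 m and y of short_marker_mid in the frame of broad_tray between -0.017 and 0.017 m and z of short_marker_mid in the frame of broad_tray between 0.012 and 0.0165 m and x of stamp_mid in the frame of broad_tray between -0.031 and 0.001 m and y of stamp_mid in the frame of broad_tray between -0.044 and 0.044 m and z of stamp_mid in the frame of broad_tray between 0.03 and 0.0345 m and x of big_reel_mid in the frame of broad_tray between 0.046 and 0.074 m and y of big_reel_mid in the frame of broad_tray between -0.03 and 0.03 m and z of big_reel_mid in the frame of broad_tray between 0.014 and 0.0185 m and angle between each of stamp_mid, big_reel_mid, small_reel_mid's own z axis and vertical below 0.1 rad and linear speed of each of long_marker, short_marker, stamp, big_reel, small_reel below 0.02 m/s); the robot touches nothing.
It fails at once if the phone is pushed more than 30 mm away (distance of phone from where it was at the start of the episode above 0.03 m).
It fails at once if the note block is pushed more than 30 mm away (distance of notes from where it was at the start of the episode above 0.03 m).
It fails at once if the pen cup is pushed more than 30 mm away (distance of cup from where it was at the start of the episode above 0.03 m).
It also fails if it takes over 128 s, if anything falls off the work surface, if the arm or the gripper's body presses on something with over 40 N, if the wrist force passes 120 N, or if a joint passes its speed limit or range.

## Working session

There is one attempt and no reset: what is moved stays moved. The work goes in short steps, Python scripts to look and compute and a tool call to move; the robot and the scene stay as the last step left them, time stands still between calls to the robot, and variables do not carry over. Pictures are saved under pics/ and viewed, and the job is handed in when it is done.

Besides the shell and the picture viewer there is one more tool, called after "Call:" as a command line: name --argument value ..., lists and objects as JSON in quotes. arm_command: Moves the arm, as the interface text tells. Its arguments: {"type":"object","properties":{"moves":{"type":"array"},"squeeze":{"type":"number"}},"required":["moves"]}

```bash
ls; mkdir -p pics; python3 - <<'E'
from cell import arm
import cv2
s=arm.observe();print({k:s[k] for k in('clock','tcp_pos','orientation','force','gripper_width')})
for n in("scene","top","wrist"):
    p=arm.camera_params(n);print(n,p)
    cv2.imwrite(f"pics/{n}0.png",arm.snapshot(n)[:,:,::-1])
E
```

```text
pics
{'clock': 0.0, 'tcp_pos': array([171.78266954, 600.30802233, 230.19568387]), 'orientation': array([[-9.61375639e-01,  2.75238566e-01, -7.82293924e-04],
       [ 2.75239551e-01,  9.61374041e-01, -1.77299199e-03],
       [ 2.64081297e-04, -1.91982953e-03, -9.99998122e-01]]), 'force': array([-0.2737853 ,  0.1338181 , -0.96085349]), 'gripper_width': 1.0012395544777755}
scene {'fx': 461.75570194728346, 'fy': 461.75570194728346, 'cx': 286.795321795953, 'cy': 213.73253436353806, 'position': array([1291.77294394, -249.34062997,  589.85884168]), 'orientation': array([[ 0.34755695, -0.57333698,  0.74194938],
       [ 0.93761518,  0.20486701, -0.2809044 ],
       [ 0.00905193,  0.79329328,  0.6087724 ]])}
top {'fx': 417.8326357207723, 'fy': 417.8326357207723, 'cx': 285.93048448713864, 'cy': 207.3284692046199, 'position': array([560.03607021,  18.4569707 , 873.25462147]), 'orientation': array([[ 0.01329539,  0.99870055, -0.04919792],
       [-0.99978847,  0.01404982,  0.01502061],
       [ 0.01569232,  0.0489878 ,  0.9986761 ]])}
wrist {'fx': 331.09700131278726, 'fy': 331.09700131278726, 'cx': 280.7014881543034, 'cy': 206.2471314270693, 'position': array([101.83891607, 620.47099678, 371.94594646]), 'orientation': array([[ 0.27440859, -0.92107108, -0.2762752 ],
       [ 0.96161206,  0.26239821,  0.08030834],
       [-0.00147558, -0.28770686,  0.95771738]])}
```

View pics/top0.png

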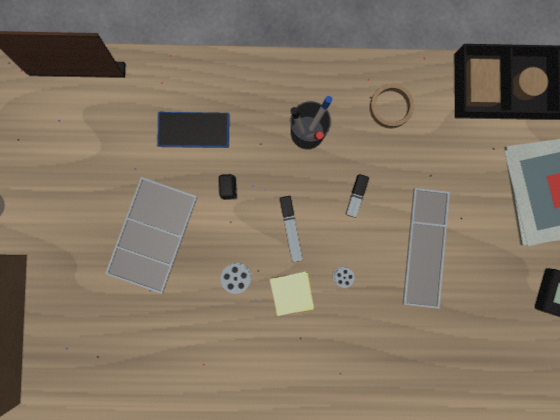

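View pics/scene0.png

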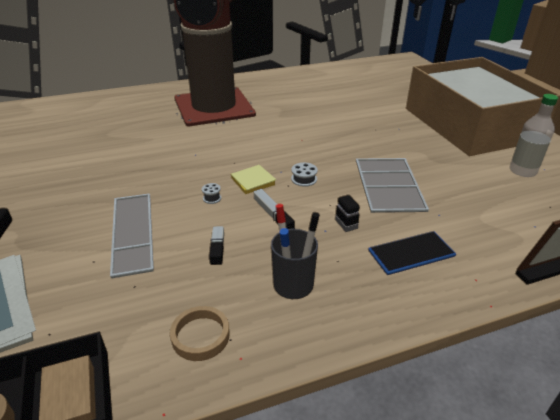

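View pics/wrist0.png

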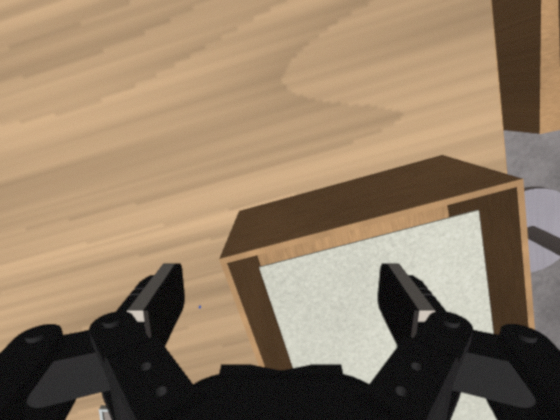

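The top view shows the broad tray at about (150,235), long tray (427,248), stamp (228,187), long marker (291,229), short marker (358,196), big reel (236,278), small reel (344,277), notes (292,294), cup (310,125) and phone (193,130). Next I measure them with masks.

```bash
cat > h.py <<'E'
import numpy as np, cv2
def rays(p,uv):
    uv=np.atleast_2d(np.asarray(uv,float))
    d=np.c_[(uv[:,0]-p['cx'])/p['fx'],-(uv[:,1]-p['cy'])/p['fy'],-np.ones(len(uv))]
    return d@np.asarray(p['orientation']).T
def toplane(p,uv,z):
    d=rays(p,uv);o=np.asarray(p['position']);t=(z-o[2])/d[:,2]
    return (o+d*t[:,None])
def proj(p,X):
    c=(np.atleast_2d(X)-p['position'])@np.asarray(p['orientation'])
    return np.c_[p['cx']+p['fx']*c[:,0]/-c[:,2],p['cy']-p['fy']*c[:,1]/-c[:,2]]
E
python3 - <<'E'
import cv2,numpy as np
im=cv2.imread('pics/top0.png')
hsv=cv2.cvtColor(im,cv2.COLOR_BGR2HSV)
# non-wood: low saturation or dark
m=((hsv[:,:,1]<70)|(hsv[:,:,2]<50)).astype(np.uint8)*255
cv2.imwrite('pics/m0.png',m)
a=cv2.resize(im[160:320,90:290],None,fx=4,fy=4,interpolation=cv2.INTER_CUBIC[0] if 0 else cv2.INTER_CUBIC)[:600]
cv2.imwrite('pics/cropL.png',a)
a=cv2.resize(im[165:315,270:470],None,fx=4,fy=4,interpolation=cv2.INTER_CUBIC)
cv2.imwrite('pics/cropR.png',a)
for n,s in(('L',(90,160,200,160)),('R',(270,165,200,150))): print(n,s)
E
```

```text
L (90, 160, 200, 160)
R (270, 165, 200, 150)
```

View pics/cropL.png

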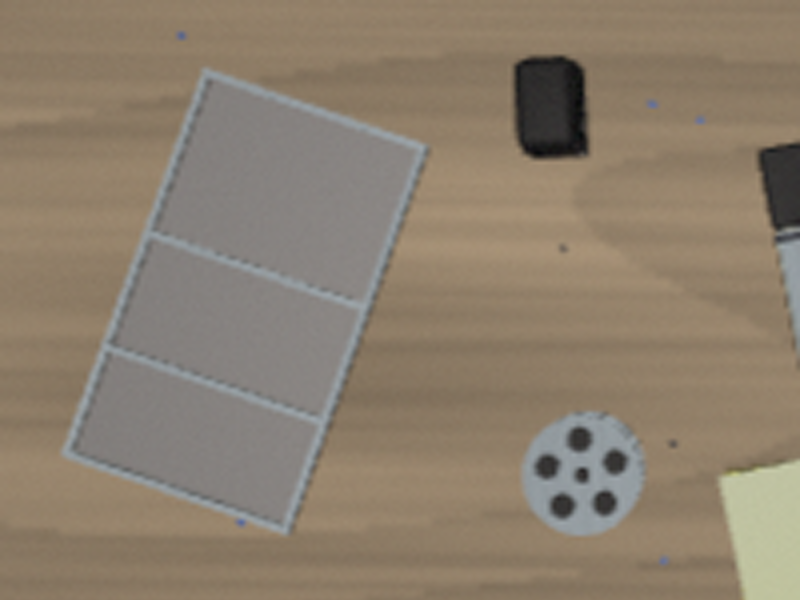

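View pics/cropR.png

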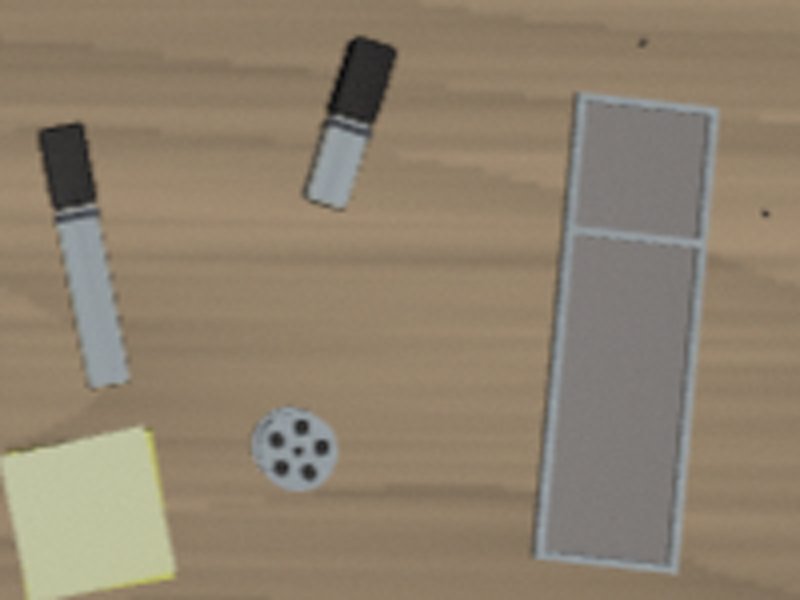

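View pics/m0.png

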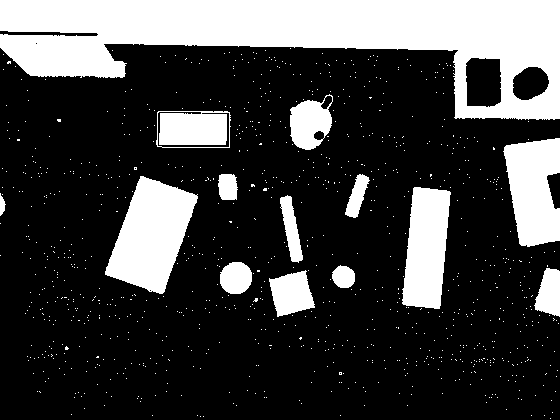

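```bash
python3 - <<'E'
import cv2,numpy as np,json
from cell import arm
from h import *
p=arm.camera_params('top')
im=cv2.imread('pics/top0.png')
hsv=cv2.cvtColor(im,cv2.COLOR_BGR2HSV)
m=((hsv[:,:,1]<70)|(hsv[:,:,2]<50)).astype(np.uint8)*255
m=cv2.morphologyEx(m,cv2.MORPH_OPEN,np.ones((3,3)))
n,l,st,c=cv2.connectedComponentsWithStats(m)
S=dict(broad=(150,235,7),stamp=(228,187,30),lmark=(291,229,12),smark=(358,196,12),long=(427,248,7),big=(236,278,14),small=(344,277,14),notes=(292,294,7),phone=(193,130,5),cup=(310,125,48))
for k,(u,v,z) in S.items():
    mm=(l==l[v,u]).astype(np.uint8)
    cs,_=cv2.findContours(mm,cv2.RETR_EXTERNAL,cv2.CHAIN_APPROX_NONE)
    q=max(cs,key=cv2.contourArea)[:,0,:].astype(float)
    X=toplane(p,q,z)[:,:2].astype(np.float32)
    r=cv2.minAreaRect(X)
    b=cv2.boxPoints(r); e=[b[1]-b[0],b[2]-b[1]]; e=max(e,key=np.linalg.norm)
    a=np.degrees(np.arctan2(e[1],e[0]))%180
    print(k,np.round(r[0],1),np.round(r[1],1),'long-axis ang %.1f'%a)
E
```

```text
broad [543.7 281.8] [128.4 216.5] long-axis ang 161.6
stamp [642.1 125.5] [50.8 36.3] long-axis ang 1.1
lmark [559.   -5.2] [136.3  25.5] long-axis ang 11.1
smark [ 628.9 -141.4] [28.2 91. ] long-axis ang 161.9
long [ 524.3 -286.9] [ 79.6 246.4] long-axis ang 174.5
big [457.8 106.4] [62.8 63.2] long-axis ang 90.7
small [ 462.3 -113.2] [42.7 45.2] long-axis ang 90.6
notes [426.8  -7.4] [78.8 79.1] long-axis ang 105.5
phone [765.3 202.9] [ 65.5 139.7] long-axis ang 90.9
cup [767.3 -40.9] [99.1 82.1] long-axis ang 0.7
```

```bash
cat >> h.py <<'E'
def go(x,y,z,th):
    """shift (cm) and spin (rad) from measured pose to target, th=world angle of tool x in deg"""
    from cell import arm
    s=arm.observe();R=np.asarray(s['orientation'])
    d=R.T@(np.array([x,y,z])-s['tcp_pos'])/10
    t0=np.degrees(np.arctan2(R[1,0],R[0,0]))
    sp=-((th-t0+180)%360-180)
    print('clock',round(s['clock'],2),'tcp',np.round(s['tcp_pos'],1),'th %.1f'%t0,'F',np.round(s['force'],1),'w %.3f'%s['gripper_width'])
    print('tx %.2f ty %.2f tz %.2f spin %.3f'%(*d,np.radians(sp)))
E
python3 -c "
from h import *
go(642,125.5,150,91.1)"
```

```text
clock 0.15 tcp [171.8 600.4 230.4] th 164.0 F [-0.  -1.2  0.5] w 1.002
tx -58.27 ty -32.71 tz 8.08 spin 1.273
```

Call:
arm_command --moves '[{"tx":-58.3,"ty":-32.7,"tz":8.0,"spin":1.273},{"tx":-58.3,"ty":-32.7,"tz":8.0,"spin":1.273},{"tx":-58.3,"ty":-32.7,"tz":8.0,"spin":1.273},{"tx":-58.3,"ty":-32.7,"tz":8.0,"spin":1.273},{"tx":-58.3,"ty":-32.7,"tz":8.0,"spin":1.273},{"tx":-58.3,"ty":-32.7,"tz":8.0,"spin":1.273},{"tx":-58.3,"ty":-32.7,"tz":8.0,"spin":1.273},{"tx":-58.3,"ty":-32.7,"tz":8.0,"spin":1.273},{"tx":-58.3,"ty":-32.7,"tz":8.0,"spin":1.273},{"tx":-58.3,"ty":-32.7,"tz":8.0,"spin":1.273},{"tx":-58.3,"ty":-32.7,"tz":8.0,"spin":1.273},{"tx":-58.3,"ty":-32.7,"tz":8.0,"spin":1.273}]'

```text
schema error: expected keys tx, ty, tz, spin, jaw
```

```bash
python3 -c "
from h import *
go(642,125.5,150,91.1)"
```

```text
clock 0.15 tcp [171.8 600.4 230.4] th 164.0 F [-0.  -1.2  0.5] w 1.002
tx -58.27 ty -32.71 tz 8.08 spin 1.273
```

Call:
arm_command --moves '[{"tx":-58.3,"ty":-32.7,"tz":8.0,"spin":1.273,"jaw":1},{"tx":-58.3,"ty":-32.7,"tz":8.0,"spin":1.273,"jaw":1},{"tx":-58.3,"ty":-32.7,"tz":8.0,"spin":1.273,"jaw":1},{"tx":-58.3,"ty":-32.7,"tz":8.0,"spin":1.273,"jaw":1},{"tx":-58.3,"ty":-32.7,"tz":8.0,"spin":1.273,"jaw":1},{"tx":-58.3,"ty":-32.7,"tz":8.0,"spin":1.273,"jaw":1},{"tx":-58.3,"ty":-32.7,"tz":8.0,"spin":1.273,"jaw":1},{"tx":-58.3,"ty":-32.7,"tz":8.0,"spin":1.273,"jaw":1},{"tx":-58.3,"ty":-32.7,"tz":8.0,"spin":1.273,"jaw":1},{"tx":-58.3,"ty":-32.7,"tz":8.0,"spin":1.273,"jaw":1},{"tx":-58.3,"ty":-32.7,"tz":8.0,"spin":1.273,"jaw":1},{"tx":-58.3,"ty":-32.7,"tz":8.0,"spin":1.273,"jaw":1}]'

```text
clock: 1.35
tcp_pos: [592.3, 176.0, 159.5]
orientation: [[-0.019, 1.0, -0.0], [1.0, 0.019, 0.0], [0.0, -0.0, -1.0]]
force: [-0.2, 0.7, 0.8]
gripper_width: 0.997
```

```bash
python3 -c "
from h import *
go(642,125.5,150,91.1)"
```

```text
clock 1.35 tcp [592.3 176.  159.5] th 91.1 F [-0.2  0.7  0.8] w 0.997
tx -5.14 ty 4.87 tz 0.95 spin -0.000
```

Call:
arm_command --moves '[{"tx":-5.1,"ty":4.9,"tz":1.0,"spin":0,"jaw":1},{"tx":-5.1,"ty":4.9,"tz":1.0,"spin":0,"jaw":1},{"tx":-5.1,"ty":4.9,"tz":1.0,"spin":0,"jaw":1},{"tx":-5.1,"ty":4.9,"tz":1.0,"spin":0,"jaw":1},{"tx":-5.1,"ty":4.9,"tz":1.0,"spin":0,"jaw":1}]'

```text
clock: 1.85
tcp_pos: [640.5, 128.6, 149.9]
orientation: [[-0.02, 1.0, -0.001], [1.0, 0.02, 0.0], [0.0, -0.001, -1.0]]
force: [0.1, -0.2, -0.1]
gripper_width: 0.998
```

```bash
python3 -c "
from h import *
from cell import arm
go(642,125.5,150,91.1)
p=arm.camera_params('wrist');im=arm.snapshot('wrist')[:,:,::-1].copy()
print(proj(p,[[642,125.5,60],[642,125.5,0]]))
np.save('pw.npy',[p],allow_pickle=True)
cv2.imwrite('pics/w1.png',im)"
```

```text
clock 1.85 tcp [640.5 128.6 149.9] th 91.1 F [ 0.1 -0.2 -0.1] w 0.998
tx -0.31 ty 0.14 tz -0.01 spin 0.001
[[282.00201727 214.88149041]
 [281.82827756 194.25302257]]
```

View pics/w1.png

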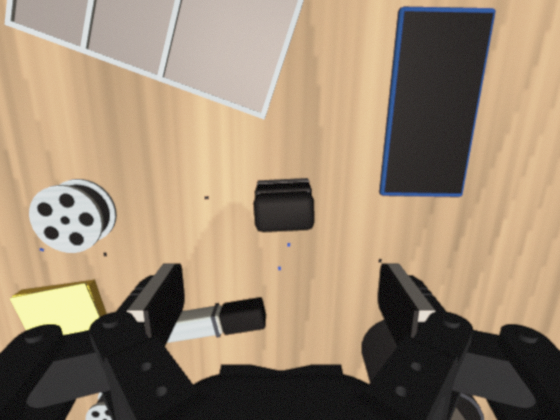

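Wrist view: stamp top is centred at about (284,212) against a predicted (282,215), nearly square to the image; the broad tray corner is at (264,117). I'll check both.

```bash
python3 -c "
from h import *
p=np.load('pw.npy',allow_pickle=True)[0]
print(toplane(p,[[284,212.5]],60), toplane(p,[[264,117],[302,0]],7))
a=np.radians(-18.4)
R=np.array([[np.cos(a),-np.sin(a)],[np.sin(a),np.cos(a)]])
print('corner from top', np.array([543.7,281.8])+R@[106,-61.5])
im=cv2.imread('pics/w1.png');g=im.max(2)
m=((g<70)).astype(np.uint8);m[:, :250]=0;m[:,320:]=0;m[:175]=0;m[240:]=0
q=np.argwhere(m)[:,::-1].astype(np.float32);r=cv2.minAreaRect(q);print(r)
# top face: brighter than sides? 
print(g[185:236:3,284], g[212,250:320:3])
"
```

```text
[[643.42658009 127.37097863  60.        ]] [[625.70934918 193.24306944   7.        ]
 [653.89289755 279.26528146   7.        ]]
corner from top [624.86844146 189.98532737]
((283.3934326171875, 205.04812622070312), (49.648746490478516, 58.814002990722656), 87.51044464111328)
[ 14  28  62  21  34  48  58  57  58  57  53  52  47  44  40  74 204] [219 160  37  51  56  57  56  56  57  59  56  57  55  54  55  51  53  55
  53  49  46  52 196 210]
```

```bash
python3 -c "
from h import *
go(643,126.5,22,91.1)"
```

```text
clock 1.9 tcp [640.5 128.8 150.1] th 91.2 F [0. 0. 0.] w 1.001
tx -0.24 ty 0.24 tz 12.81 spin 0.001
```

Call:
arm_command --moves '[{"tx":-0.24,"ty":0.24,"tz":3,"spin":0,"jaw":1},{"tx":-0.24,"ty":0.24,"tz":7,"spin":0,"jaw":1},{"tx":-0.24,"ty":0.24,"tz":11,"spin":0,"jaw":1},{"tx":-0.24,"ty":0.24,"tz":12.8,"spin":0,"jaw":1},{"tx":-0.24,"ty":0.24,"tz":12.8,"spin":0,"jaw":1},{"tx":-0.24,"ty":0.24,"tz":12.8,"spin":0,"jaw":0.4},{"tx":-0.24,"ty":0.24,"tz":12.8,"spin":0,"jaw":0.4},{"tx":-0.24,"ty":0.24,"tz":12.8,"spin":0,"jaw":0.4},{"tx":-0.24,"ty":0.24,"tz":12.8,"spin":0,"jaw":0.4},{"tx":-0.24,"ty":0.24,"tz":12.8,"spin":0,"jaw":0.4}]' --squeeze 40

```text
clock: 2.9
tcp_pos: [645.8, 125.5, 24.9]
orientation: [[-0.019, 1.0, 0.004], [1.0, 0.019, 0.0], [0.0, 0.004, -1.0]]
force: [-0.8, 0.6, 5.9]
gripper_width: 0.529
```

```bash
python3 -c "
from h import *
a=np.radians(-18.4);R=np.array([[np.cos(a),-np.sin(a)],[np.sin(a),np.cos(a)]])
c=np.array([544,283.2])
for x in(-75,-15,60): print(x,c+R@[x,0])
go(*(c+R@[-15,0]),120,161.6)"
```

```text
-75 [472.83429913 306.87367777]
-15 [529.76685983 287.93473555]
60 [600.9325607  264.26105778]
clock 2.9 tcp [645.8 125.5  24.9] th 91.1 F [-0.8  0.6  5.9] w 0.529
tx 16.46 ty -11.25 tz -9.55 spin -1.231
```

Call:
arm_command --moves '[{"tx":0,"ty":0,"tz":0,"spin":0,"jaw":0.4},{"tx":0,"ty":0,"tz":-3,"spin":0,"jaw":0.4},{"tx":0,"ty":0,"tz":-6,"spin":0,"jaw":0.4},{"tx":0,"ty":0,"tz":-9,"spin":0,"jaw":0.4},{"tx":0,"ty":0,"tz":-9,"spin":0,"jaw":0.4},{"tx":0,"ty":0,"tz":-9,"spin":0,"jaw":0.4}]'

```text
clock: 3.5
tcp_pos: [644.6, 125.3, 113.5]
orientation: [[-0.019, 1.0, 0.003], [1.0, 0.019, 0.0], [0.0, 0.003, -1.0]]
force: [0.6, -0.9, -1.7]
gripper_width: 0.534
```

```bash
python3 -c "
from h import *
go(529.8,287.9,112,161.6)"
```

```text
clock 3.5 tcp [644.6 125.3 113.5] th 91.1 F [ 0.6 -0.9 -1.7] w 0.534
tx 16.48 ty -11.17 tz 0.12 spin -1.231
```

Call:
arm_command --moves '[{"tx":4,"ty":-2.8,"tz":0,"spin":-0.13,"jaw":0.4},{"tx":8,"ty":-5.6,"tz":0,"spin":-0.27,"jaw":0.4},{"tx":12,"ty":-8.4,"tz":0,"spin":-0.41,"jaw":0.4},{"tx":16.5,"ty":-11.2,"tz":0,"spin":-0.55,"jaw":0.4},{"tx":16.5,"ty":-11.2,"tz":0,"spin":-0.69,"jaw":0.4},{"tx":16.5,"ty":-11.2,"tz":0,"spin":-0.83,"jaw":0.4},{"tx":16.5,"ty":-11.2,"tz":0,"spin":-0.97,"jaw":0.4},{"tx":16.5,"ty":-11.2,"tz":0,"spin":-1.1,"jaw":0.4},{"tx":16.5,"ty":-11.2,"tz":0,"spin":-1.231,"jaw":0.4},{"tx":16.5,"ty":-11.2,"tz":0,"spin":-1.231,"jaw":0.4},{"tx":16.5,"ty":-11.2,"tz":0,"spin":-1.231,"jaw":0.4},{"tx":16.5,"ty":-11.2,"tz":0,"spin":-1.231,"jaw":0.4}]'

```text
clock: 4.7
tcp_pos: [528.2, 287.9, 111.2]
orientation: [[-0.948, 0.318, -0.001], [0.318, 0.948, -0.0], [0.001, -0.001, -1.0]]
force: [0.7, -0.5, -0.6]
gripper_width: 0.535
```

```bash
python3 -c "
from h import *
from cell import arm
go(529.8,287.9,34,161.6)
cv2.imwrite('pics/w2.png',arm.snapshot('wrist')[:,:,::-1])
"
```

```text
clock 4.7 tcp [528.2 287.9 111.2] th 161.5 F [ 0.7 -0.5 -0.6] w 0.535
tx -0.16 ty 0.06 tz 7.72 spin -0.002
```

View pics/w2.png

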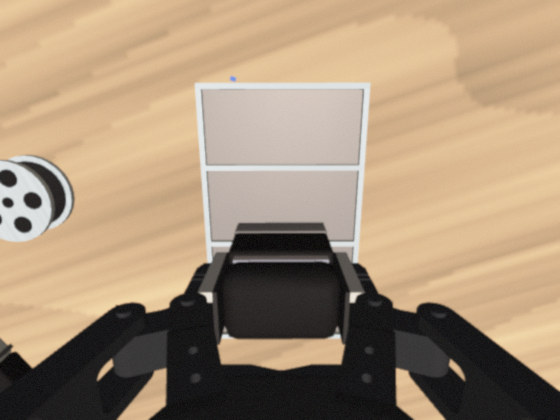

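The tray is square to the tool, ribs at rows 168 and 244 and rim at row 86 (column ~283). I'll compute the tray position from these.

```bash
python3 -c "
from h import *
from cell import arm
p=arm.camera_params('wrist')
X=toplane(p,[[283,86],[283,168],[284,244],[198,86],[369,86]],7)
a=np.radians(-18.4);R=np.array([[np.cos(a),-np.sin(a)],[np.sin(a),np.cos(a)]])
print(np.round(X,1)); print((X[:,:2]-[544,283.2])@R)
"
```

```text
[[446.5 316.9   7. ]
 [501.5 298.6   7. ]
 [560.2 280.    7. ]
 [427.7 260.4   7. ]
 [465.6 374.    7. ]]
[[-103.1223218     1.17232605]
 [ -45.21473462    1.23471702]
 [  16.40921409    2.1046722 ]
 [-103.17788653  -58.3198682 ]
 [-103.06611162   61.35559708]]
```

Call:
arm_command --moves '[{"tx":-0.2,"ty":0.1,"tz":3,"spin":0,"jaw":0.4},{"tx":-0.2,"ty":0.1,"tz":6,"spin":0,"jaw":0.4},{"tx":-0.2,"ty":0.1,"tz":7.7,"spin":0,"jaw":0.4},{"tx":-0.2,"ty":0.1,"tz":8.0,"spin":0,"jaw":0.4},{"tx":-0.2,"ty":0.1,"tz":8.0,"spin":0,"jaw":0.4},{"tx":-0.2,"ty":0.1,"tz":8.0,"spin":0,"jaw":0.4}]'

```text
clock: 5.35
tcp_pos: [532.0, 288.9, 33.5]
orientation: [[-0.949, 0.316, 0.002], [0.316, 0.949, 0.001], [-0.002, 0.002, -1.0]]
force: [-0.1, 0.4, -1.4]
gripper_width: 0.534
```

Call:
arm_command --moves '[{"tx":0,"ty":0,"tz":0.2,"spin":0,"jaw":0.4},{"tx":0,"ty":0,"tz":0.35,"spin":0,"jaw":0.4},{"tx":0,"ty":0,"tz":0.5,"spin":0,"jaw":0.4},{"tx":0,"ty":0,"tz":0.5,"spin":0,"jaw":0.4},{"tx":0,"ty":0,"tz":0.5,"spin":0,"jaw":0.4}]'

```text
clock: 5.85
tcp_pos: [531.4, 288.6, 27.9]
orientation: [[-0.949, 0.315, 0.001], [0.315, 0.949, 0.0], [-0.001, 0.001, -1.0]]
force: [-1.7, -1.2, 6.2]
gripper_width: 0.534
```

Contact felt (6 N). Release and lift.

Call:
arm_command --moves '[{"tx":0,"ty":0,"tz":0,"spin":0,"jaw":0.55},{"tx":0,"ty":0,"tz":0,"spin":0,"jaw":0.7},{"tx":0,"ty":0,"tz":0,"spin":0,"jaw":0.9},{"tx":0,"ty":0,"tz":0,"spin":0,"jaw":0.9},{"tx":0,"ty":0,"tz":-3,"spin":0,"jaw":0.9},{"tx":0,"ty":0,"tz":-7,"spin":0,"jaw":0.9},{"tx":0,"ty":0,"tz":-11,"spin":0,"jaw":0.9},{"tx":0,"ty":0,"tz":-11,"spin":0,"jaw":0.9},{"tx":0,"ty":0,"tz":-11,"spin":0,"jaw":0.9}]'

```text
clock: 6.75
tcp_pos: [531.7, 288.8, 138.4]
orientation: [[-0.949, 0.315, 0.003], [0.315, 0.949, 0.001], [-0.002, 0.002, -1.0]]
force: [-1.1, -0.4, 0.6]
gripper_width: 0.898
```

```bash
python3 -c "
from h import *
from cell import arm
go(457.8,106.4,120,161.6)
p=arm.camera_params('wrist')
cv2.imwrite('pics/w3.png',arm.snapshot('wrist')[:,:,::-1])
print(proj(p,[[457.8,106.4,28]]))
"
```

```text
clock 6.75 tcp [531.7 288.8 138.4] th 161.6 F [-1.1 -0.4  0.6] w 0.898
tx 1.27 ty -19.65 tz 1.80 spin 0.000
[[ 28.57245973 186.74188564]]
```

View pics/w3.png

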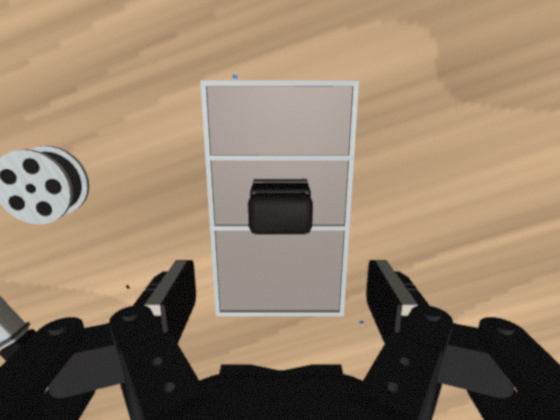

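Stamp stands in the middle compartment (top at ~(281,212), clear of ribs). The big reel's top centre is seen at ~(30,188), against a predicted (29,187), so I go there.

Call:
arm_command --moves '[{"tx":1.3,"ty":-5,"tz":1.8,"spin":0,"jaw":1},{"tx":1.3,"ty":-10,"tz":1.8,"spin":0,"jaw":1},{"tx":1.3,"ty":-15,"tz":1.8,"spin":0,"jaw":1},{"tx":1.3,"ty":-19.6,"tz":1.8,"spin":0,"jaw":1},{"tx":1.3,"ty":-19.6,"tz":1.8,"spin":0,"jaw":1},{"tx":1.3,"ty":-19.6,"tz":1.8,"spin":0,"jaw":1},{"tx":1.3,"ty":-19.6,"tz":1.8,"spin":0,"jaw":1}]'

```text
clock: 7.5
tcp_pos: [456.4, 107.0, 118.2]
orientation: [[-0.949, 0.315, -0.001], [0.315, 0.949, 0.0], [0.001, -0.0, -1.0]]
force: [0.3, 0.2, 0.2]
gripper_width: 1.0
```

```bash
python3 -c "
from h import *
from cell import arm
p=arm.camera_params('wrist')
im=arm.snapshot('wrist')[:,:,::-1].copy()
cv2.imwrite('pics/w4.png',im)
print(proj(p,[[457.8,106.4,28]]))
go(457.8,106.4,6,161.6)
hsv=cv2.cvtColor(im,cv2.COLOR_BGR2HSV);m=((hsv[:,:,1]<40)&(hsv[:,:,2]>140)).astype(np.uint8)
m[:,:200]=0;m[:,370:]=0;m[280:]=0
m=cv2.morphologyEx(m,cv2.MORPH_CLOSE,np.ones((9,9)))
cs,_=cv2.findContours(m,0,1);c=max(cs,key=cv2.contourArea);e=cv2.fitEllipse(c);print(e,toplane(p,[e[0]],28))
"
```

```text
[[280.47786284 212.36718329]]
clock 7.55 tcp [456.6 107.4 118.4] th 161.7 F [0.9 1.2 0.3] w 1.000
tx -0.15 ty -0.06 tz 11.24 spin 0.001
((281.1510925292969, 209.3505401611328), (79.7506332397461, 82.97980499267578), 179.7590789794922) [[455.75135982 107.59926675  28.        ]]
```

View pics/w4.png

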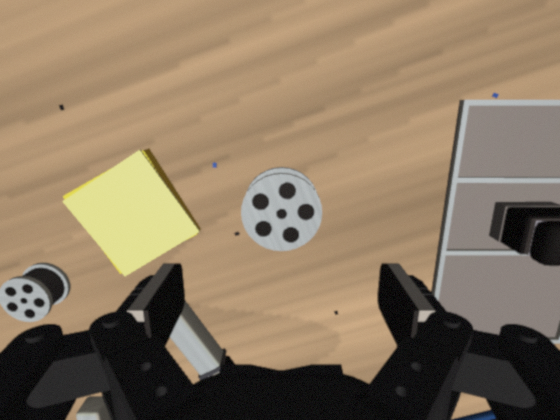

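Big reel hub seen at (281,213), under the tool. Descend and grip.

Call:
arm_command --moves '[{"tx":-0.1,"ty":0,"tz":4,"spin":0,"jaw":1},{"tx":-0.1,"ty":0,"tz":8,"spin":0,"jaw":1},{"tx":-0.1,"ty":0,"tz":11,"spin":0,"jaw":1},{"tx":-0.1,"ty":0,"tz":11.3,"spin":0,"jaw":1},{"tx":-0.1,"ty":0,"tz":11.3,"spin":0,"jaw":0.6},{"tx":-0.1,"ty":0,"tz":11.3,"spin":0,"jaw":0.6},{"tx":-0.1,"ty":0,"tz":11.3,"spin":0,"jaw":0.6},{"tx":-0.1,"ty":0,"tz":11.3,"spin":0,"jaw":0.6},{"tx":-0.1,"ty":0,"tz":11.3,"spin":0,"jaw":0.6}]'

```text
clock: 8.45
tcp_pos: [459.5, 106.5, 7.9]
orientation: [[-0.949, 0.315, 0.004], [0.315, 0.949, 0.001], [-0.003, 0.002, -1.0]]
force: [-0.6, 2.1, 6.6]
gripper_width: 0.682
```

Call:
arm_command --moves '[{"tx":0,"ty":0,"tz":-3,"spin":0,"jaw":0.6},{"tx":0,"ty":0,"tz":-6,"spin":0,"jaw":0.6},{"tx":0,"ty":0,"tz":-9.5,"spin":0,"jaw":0.6},{"tx":0,"ty":0,"tz":-9.5,"spin":0,"jaw":0.6},{"tx":0,"ty":0,"tz":-9.5,"spin":0,"jaw":0.6}]'

```text
clock: 8.95
tcp_pos: [458.4, 106.2, 102.0]
orientation: [[-0.949, 0.315, 0.003], [0.315, 0.949, 0.0], [-0.003, 0.001, -1.0]]
force: [-1.7, -0.9, -1.5]
gripper_width: 0.687
```

```bash
python3 -c "
from h import *
go(601.9,265.2,100,161.6)"
```

```text
clock 8.95 tcp [458.4 106.2 102. ] th 161.6 F [-1.7 -0.9 -1.5] w 0.687
tx -8.60 ty 19.62 tz 0.24 spin 0.000
```

Call:
arm_command --moves '[{"tx":-1.7,"ty":4,"tz":0,"spin":0,"jaw":0.6},{"tx":-3.5,"ty":8,"tz":0,"spin":0,"jaw":0.6},{"tx":-5.2,"ty":12,"tz":0,"spin":0,"jaw":0.6},{"tx":-7,"ty":16,"tz":0,"spin":0,"jaw":0.6},{"tx":-8.6,"ty":19.6,"tz":0,"spin":0,"jaw":0.6},{"tx":-8.6,"ty":19.6,"tz":0,"spin":0,"jaw":0.6},{"tx":-8.6,"ty":19.6,"tz":0,"spin":0,"jaw":0.6},{"tx":-8.6,"ty":19.6,"tz":0,"spin":0,"jaw":0.6}]'

```text
clock: 9.75
tcp_pos: [599.4, 264.2, 99.1]
orientation: [[-0.949, 0.316, -0.003], [0.316, 0.949, -0.001], [0.003, -0.002, -1.0]]
force: [0.8, -0.3, -1.9]
gripper_width: 0.684
```

```bash
python3 -c "
from h import *
from cell import arm
go(601.9,265.2,14,161.6)
cv2.imwrite('pics/w5.png',arm.snapshot('wrist')[:,:,::-1])
"
```

```text
clock 9.75 tcp [599.4 264.2  99.1] th 161.6 F [ 0.8 -0.3 -1.9] w 0.684
tx -0.23 ty 0.19 tz 8.51 spin 0.000
```

View pics/w5.png

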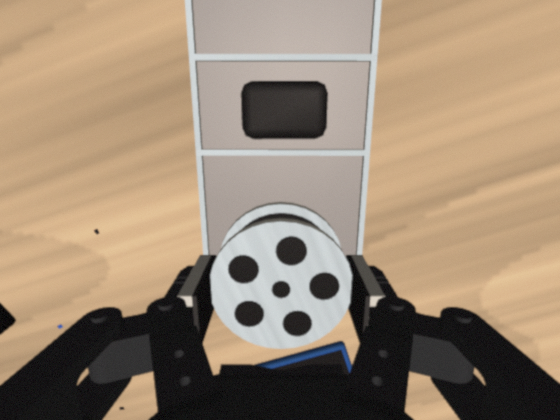

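Reel held level over the widest compartment, hub at (281,289); rib at row 153.

Call:
arm_command --moves '[{"tx":-0.1,"ty":0.1,"tz":3,"spin":0,"jaw":0.6},{"tx":-0.1,"ty":0.1,"tz":6,"spin":0,"jaw":0.6},{"tx":-0.1,"ty":0.1,"tz":8.2,"spin":0,"jaw":0.6},{"tx":-0.1,"ty":0.1,"tz":8.5,"spin":0,"jaw":0.6},{"tx":-0.1,"ty":0.1,"tz":8.5,"spin":0,"jaw":0.6},{"tx":-0.1,"ty":0.1,"tz":8.5,"spin":0,"jaw":0.6}]'

```text
clock: 10.4
tcp_pos: [603.5, 265.8, 17.9]
orientation: [[-0.949, 0.316, 0.003], [0.316, 0.949, 0.001], [-0.002, 0.002, -1.0]]
force: [-0.1, 0.2, -0.9]
gripper_width: 0.69
```

Call:
arm_command --moves '[{"tx":0.1,"ty":0,"tz":0.3,"spin":0,"jaw":0.6},{"tx":0.1,"ty":0,"tz":0.5,"spin":0,"jaw":0.6},{"tx":0.1,"ty":0,"tz":0.65,"spin":0,"jaw":0.6},{"tx":0.1,"ty":0,"tz":0.65,"spin":0,"jaw":0.6},{"tx":0.1,"ty":0,"tz":0.65,"spin":0,"jaw":0.6}]'

```text
clock: 10.9
tcp_pos: [601.8, 266.3, 10.9]
orientation: [[-0.949, 0.315, 0.001], [0.315, 0.949, 0.0], [-0.001, 0.0, -1.0]]
force: [-3.5, -2.4, 5.1]
gripper_width: 0.685
```

Call:
arm_command --moves '[{"tx":0,"ty":0,"tz":0,"spin":0,"jaw":0.75},{"tx":0,"ty":0,"tz":0,"spin":0,"jaw":0.9},{"tx":0,"ty":0,"tz":0,"spin":0,"jaw":0.9},{"tx":0,"ty":0,"tz":-0.3,"spin":0,"jaw":0.9},{"tx":0,"ty":0,"tz":-3,"spin":0,"jaw":0.9},{"tx":0,"ty":0,"tz":-7,"spin":0,"jaw":0.9},{"tx":0,"ty":0,"tz":-11,"spin":0,"jaw":0.9},{"tx":0,"ty":0,"tz":-13,"spin":0,"jaw":0.9},{"tx":0,"ty":0,"tz":-13,"spin":0,"jaw":0.9}]'

```text
clock: 11.8
tcp_pos: [604.2, 267.0, 144.7]
orientation: [[-0.949, 0.315, 0.008], [0.315, 0.949, 0.003], [-0.007, 0.005, -1.0]]
force: [-0.2, -0.2, 0.2]
gripper_width: 0.902
```

```bash
python3 -c "
from h import *
from cell import arm
go(628.9,-141.4,140,161.9+90)
go(628.9,-141.4,140,161.9)
cv2.imwrite('pics/w6.png',arm.snapshot('wrist')[:,:,::-1])
"
```

```text
clock 11.8 tcp [604.2 267.  144.7] th 161.6 F [-0.2 -0.2  0.2] w 0.902
tx -15.21 ty -37.98 tz 0.39 spin -1.576
clock 11.8 tcp [604.2 267.  144.7] th 161.6 F [-0.2 -0.2  0.2] w 0.902
tx -15.21 ty -37.98 tz 0.39 spin -0.005
```

View pics/w6.png

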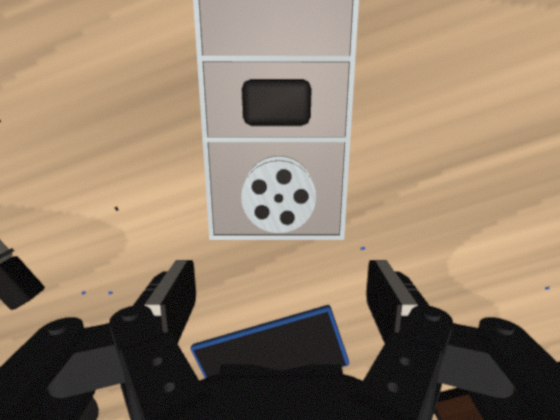

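Big reel lies flat in the widest compartment ((279,197)), stamp fine. On to the short marker.

Call:
arm_command --moves '[{"tx":-1.5,"ty":-4,"tz":0.4,"spin":0,"jaw":0.9},{"tx":-3.2,"ty":-8,"tz":0.4,"spin":0,"jaw":0.8},{"tx":-4.8,"ty":-12,"tz":0.4,"spin":0,"jaw":0.7},{"tx":-6.4,"ty":-16,"tz":0.4,"spin":0,"jaw":0.7},{"tx":-8,"ty":-20,"tz":0.4,"spin":0,"jaw":0.7},{"tx":-9.6,"ty":-24,"tz":0.4,"spin":0,"jaw":0.7},{"tx":-11.2,"ty":-28,"tz":0.4,"spin":0,"jaw":0.7},{"tx":-12.8,"ty":-32,"tz":0.4,"spin":0,"jaw":0.7},{"tx":-14.4,"ty":-36,"tz":0.4,"spin":0,"jaw":0.7},{"tx":-15.2,"ty":-38,"tz":0.4,"spin":0,"jaw":0.7},{"tx":-15.2,"ty":-38,"tz":0.4,"spin":0,"jaw":0.7},{"tx":-15.2,"ty":-38,"tz":0.4,"spin":0,"jaw":0.7}]'

```text
clock: 13.05
tcp_pos: [624.5, -142.2, 133.3]
orientation: [[-0.949, 0.317, -0.003], [0.317, 0.949, 0.002], [0.004, 0.001, -1.0]]
force: [-0.6, 0.5, -0.4]
gripper_width: 0.701
```

```bash
python3 -c "
from h import *
from cell import arm
go(628.9,-141.4,7,161.9)
p=arm.camera_params('wrist');print(proj(p,[[628.9,-141.4,24],[524.3,-286.9,7]]))
np.save('pw.npy',[p],allow_pickle=True)
cv2.imwrite('pics/w7.png',arm.snapshot('wrist')[:,:,::-1])
"
```

```text
clock 13.05 tcp [ 624.5 -142.2  133.3] th 161.5 F [-0.6  0.5 -0.4] w 0.701
tx -0.43 ty 0.21 tz 12.63 spin -0.006
[[283.32680423 208.21004171]
 [ 68.3252014  137.96792478]]
```

View pics/w7.png

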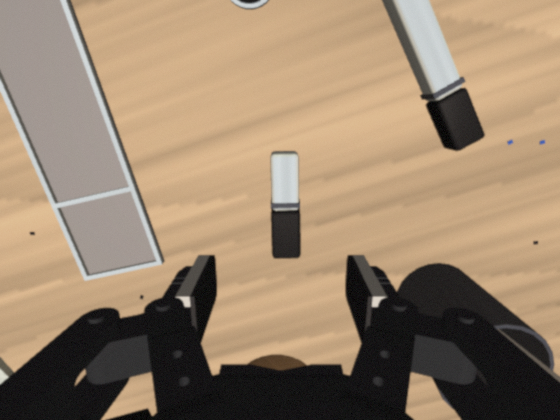

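Short marker's top is centred at (285.5,204.5), aligned with the tool; long-tray corners are at (160,263), (86,278).

```bash
python3 -c "
from h import *
p=np.load('pw.npy',allow_pickle=True)[0]
X=toplane(p,[[285.5,205]],24)[0];print(X)
go(X[0],X[1],7,161.9)
Y=toplane(p,[[160,263],[86,278],[131,188],[55,206]],7)
a=np.radians(-5.5);R=np.array([[np.cos(a),-np.sin(a)],[np.sin(a),np.cos(a)]])
print((Y[:,:2]-[524.3,-286.9])@R, 'expect 121.5,+-37 ; 49.5,+-37')
"
```

```text
[ 626.92492135 -138.93828376   24.        ]
clock 13.1 tcp [ 624.8 -141.4  133.8] th 161.6 F [-0.8  1.4 -0.1] w 0.699
tx -0.16 ty 0.30 tz 12.68 spin -0.005
[[120.37847798  35.60626427]
 [119.59468285 -34.29504358]
 [ 49.80550706  34.3477426 ]
 [ 50.22009152 -33.60897987]] expect 121.5,+-37 ; 49.5,+-37
```

Call:
arm_command --moves '[{"tx":-0.2,"ty":0.25,"tz":4,"spin":0,"jaw":0.7},{"tx":-0.2,"ty":0.25,"tz":8,"spin":0,"jaw":0.7},{"tx":-0.2,"ty":0.25,"tz":12,"spin":0,"jaw":0.7},{"tx":-0.2,"ty":0.25,"tz":12.7,"spin":0,"jaw":0.7},{"tx":-0.2,"ty":0.25,"tz":12.7,"spin":0,"jaw":0.7},{"tx":-0.2,"ty":0.25,"tz":12.7,"spin":0,"jaw":0.15},{"tx":-0.2,"ty":0.25,"tz":12.7,"spin":0,"jaw":0.15},{"tx":-0.2,"ty":0.25,"tz":12.7,"spin":0,"jaw":0.15},{"tx":-0.2,"ty":0.25,"tz":12.7,"spin":0,"jaw":0.15},{"tx":-0.2,"ty":0.25,"tz":12.7,"spin":0,"jaw":0.15},{"tx":-0.2,"ty":0.25,"tz":12.7,"spin":0,"jaw":0.15}]'

```text
clock: 14.2
tcp_pos: [630.7, -141.4, 11.6]
orientation: [[-0.949, 0.315, 0.005], [0.315, 0.949, -0.001], [-0.005, 0.0, -1.0]]
force: [0.2, 0.4, 7.2]
gripper_width: 0.269
```

Call:
arm_command --moves '[{"tx":0,"ty":0,"tz":-3,"spin":0,"jaw":0.15},{"tx":0,"ty":0,"tz":-6,"spin":0,"jaw":0.15},{"tx":0,"ty":0,"tz":-10,"spin":0,"jaw":0.15},{"tx":0,"ty":0,"tz":-12,"spin":0,"jaw":0.15},{"tx":0,"ty":0,"tz":-12,"spin":0,"jaw":0.15},{"tx":0,"ty":0,"tz":-12,"spin":0,"jaw":0.15}]'

```text
clock: 14.8
tcp_pos: [628.7, -140.9, 129.2]
orientation: [[-0.949, 0.315, 0.001], [0.315, 0.949, -0.0], [-0.002, -0.0, -1.0]]
force: [-0.6, 0.3, -1.5]
gripper_width: 0.271
```

```bash
python3 -c "
from h import *
go(473.8,307.8,125,71.6)"
```

```text
clock 14.8 tcp [ 628.7 -140.9  129.2] th 161.6 F [-0.6  0.3 -1.5] w 0.271
tx 28.86 ty 37.69 tz 0.38 spin 1.571
```

Call:
arm_command --moves '[{"tx":2.6,"ty":3.4,"tz":0.4,"spin":0.143,"jaw":0.15},{"tx":5.2,"ty":6.8,"tz":0.4,"spin":0.286,"jaw":0.15},{"tx":7.9,"ty":10.3,"tz":0.4,"spin":0.429,"jaw":0.15},{"tx":10.5,"ty":13.7,"tz":0.4,"spin":0.571,"jaw":0.15},{"tx":13.1,"ty":17.1,"tz":0.4,"spin":0.714,"jaw":0.15},{"tx":15.7,"ty":20.6,"tz":0.4,"spin":0.857,"jaw":0.15},{"tx":18.4,"ty":24,"tz":0.4,"spin":1.0,"jaw":0.15},{"tx":21,"ty":27.4,"tz":0.4,"spin":1.143,"jaw":0.15},{"tx":23.6,"ty":30.8,"tz":0.4,"spin":1.286,"jaw":0.15},{"tx":26.2,"ty":34.3,"tz":0.4,"spin":1.429,"jaw":0.15},{"tx":28.9,"ty":37.7,"tz":0.4,"spin":1.571,"jaw":0.15},{"tx":28.9,"ty":37.7,"tz":0.4,"spin":1.571,"jaw":0.15}]'

```text
clock: 16.0
tcp_pos: [469.6, 311.7, 122.4]
orientation: [[0.316, 0.949, -0.004], [0.949, -0.316, 0.0], [-0.001, -0.004, -1.0]]
force: [-0.2, -0.1, -1.1]
gripper_width: 0.267
```

Call:
arm_command --moves '[{"tx":0,"ty":0,"tz":0,"spin":0,"jaw":0.15},{"tx":0,"ty":0,"tz":0,"spin":0,"jaw":0.15},{"tx":0,"ty":0,"tz":0,"spin":0,"jaw":0.15}]'

```text
clock: 16.3
tcp_pos: [473.3, 306.8, 123.8]
orientation: [[0.316, 0.949, -0.001], [0.949, -0.316, -0.001], [-0.001, -0.001, -1.0]]
force: [0.5, -0.3, -1.1]
gripper_width: 0.268
```

```bash
python3 -c "
from h import *
from cell import arm
go(473.8,307.8,20,71.6)
p=arm.camera_params('wrist')
a=np.radians(-18.4);R=np.array([[np.cos(a),-np.sin(a)],[np.sin(a),np.cos(a)]])
print(proj(p,[np.r_[np.array([545,284.1])+R@[x,y],7] for x,y in((-75,0),(-48,57.5),(-102,57.5))]))
cv2.imwrite('pics/w8.png',arm.snapshot('wrist')[:,:,::-1])
"
```

```text
clock 16.3 tcp [473.3 306.8 123.8] th 71.6 F [ 0.5 -0.3 -1.1] w 0.268
tx 0.12 ty 0.02 tz 10.38 spin -0.001
[[280.28449913 199.5010751 ]
 [315.80114681 126.63547618]
 [244.74607012 126.61841808]]
```

View pics/w8.png

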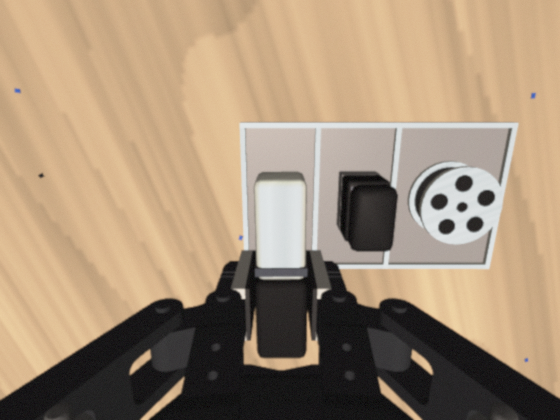

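The narrow compartment spans columns 246–316 with the marker (centre col 281) inside it and parallel. Descend.

Call:
arm_command --moves '[{"tx":0,"ty":0,"tz":4,"spin":0,"jaw":0.15},{"tx":0,"ty":0,"tz":8,"spin":0,"jaw":0.15},{"tx":0,"ty":0,"tz":10,"spin":0,"jaw":0.15},{"tx":0,"ty":0,"tz":10.3,"spin":0,"jaw":0.15},{"tx":0,"ty":0,"tz":10.3,"spin":0,"jaw":0.15},{"tx":0,"ty":0,"tz":10.3,"spin":0,"jaw":0.15}]'

```text
clock: 16.95
tcp_pos: [474.7, 308.4, 23.2]
orientation: [[0.316, 0.949, 0.003], [0.949, -0.316, 0.001], [0.002, 0.002, -1.0]]
force: [0.9, -0.0, -0.4]
gripper_width: 0.266
```

Call:
arm_command --moves '[{"tx":0,"ty":0,"tz":0.3,"spin":0,"jaw":0.15},{"tx":0,"ty":0,"tz":0.6,"spin":0,"jaw":0.15},{"tx":0,"ty":0,"tz":0.8,"spin":0,"jaw":0.15},{"tx":0,"ty":0,"tz":0.8,"spin":0,"jaw":0.15},{"tx":0,"ty":0,"tz":0.8,"spin":0,"jaw":0.15}]'

```text
clock: 17.45
tcp_pos: [473.6, 308.4, 14.6]
orientation: [[0.315, 0.949, 0.001], [0.949, -0.315, 0.0], [0.001, 0.001, -1.0]]
force: [-1.8, -0.8, 4.9]
gripper_width: 0.266
```

Call:
arm_command --moves '[{"tx":0,"ty":0,"tz":0,"spin":0,"jaw":0.35},{"tx":0,"ty":0,"tz":0,"spin":0,"jaw":0.42},{"tx":0,"ty":0,"tz":0,"spin":0,"jaw":0.42},{"tx":0,"ty":0,"tz":-0.3,"spin":0,"jaw":0.42},{"tx":0,"ty":0,"tz":-3,"spin":0,"jaw":0.42},{"tx":0,"ty":0,"tz":-7,"spin":0,"jaw":0.42},{"tx":0,"ty":0,"tz":-11,"spin":0,"jaw":0.5},{"tx":0,"ty":0,"tz":-13,"spin":0,"jaw":0.7},{"tx":0,"ty":0,"tz":-13,"spin":0,"jaw":0.7}]'

```text
clock: 18.35
tcp_pos: [475.7, 309.4, 148.1]
orientation: [[0.315, 0.949, 0.007], [0.949, -0.315, 0.003], [0.005, 0.006, -1.0]]
force: [-0.6, 0.1, 0.0]
gripper_width: 0.699
```

```bash
python3 -c "
from h import *
from cell import arm
go(559,-5.2,140,191.1)
cv2.imwrite('pics/w9.png',arm.snapshot('wrist')[:,:,::-1])
"
```

```text
clock 18.35 tcp [475.7 309.4 148.1] th 71.6 F [-0.6  0.1  0. ] w 0.699
tx -27.23 ty 17.82 tz 0.76 spin -2.085
```

View pics/w9.png

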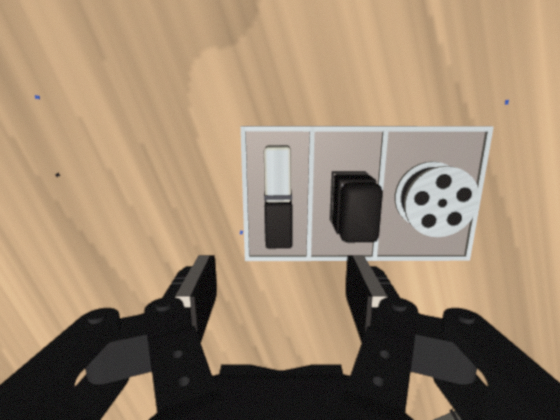

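All three are inside the broad tray compartments (short marker at (278,196)). On to the long marker.

Call:
arm_command --moves '[{"tx":-3.4,"ty":2.2,"tz":0.7,"spin":0.132,"jaw":0.7},{"tx":-6.8,"ty":4.4,"tz":0.7,"spin":0.264,"jaw":0.7},{"tx":-10.2,"ty":6.7,"tz":0.7,"spin":0.396,"jaw":0.7},{"tx":-13.6,"ty":8.9,"tz":0.7,"spin":0.528,"jaw":0.7},{"tx":-17,"ty":11.1,"tz":0.7,"spin":0.66,"jaw":0.7},{"tx":-20.4,"ty":13.4,"tz":0.7,"spin":0.792,"jaw":0.7},{"tx":-23.8,"ty":15.6,"tz":0.7,"spin":0.924,"jaw":0.7},{"tx":-27.2,"ty":17.8,"tz":0.7,"spin":1.056,"jaw":0.7},{"tx":-27.2,"ty":17.8,"tz":0.7,"spin":1.056,"jaw":0.7},{"tx":-27.2,"ty":17.8,"tz":0.7,"spin":1.056,"jaw":0.7},{"tx":-27.2,"ty":17.8,"tz":0.7,"spin":1.056,"jaw":0.7}]'

```text
clock: 19.5
tcp_pos: [555.1, -5.3, 135.1]
orientation: [[0.981, 0.194, -0.003], [0.194, -0.981, 0.001], [-0.002, -0.001, -1.0]]
force: [0.1, -0.1, -0.3]
gripper_width: 0.699
```

```bash
python3 -c "
from h import *
from cell import arm
go(559,-5.2,7,11.1)
p=arm.camera_params('wrist');print(proj(p,[[559,-5.2,24]]))
np.save('pw.npy',[p],allow_pickle=True)
cv2.imwrite('pics/w10.png',arm.snapshot('wrist')[:,:,::-1])
"
```

```text
clock 19.5 tcp [555.1  -5.3 135.1] th 11.2 F [ 0.1 -0.1 -0.3] w 0.699
tx 0.42 ty 0.08 tz 12.81 spin 0.001
[[281.27476187 198.56189156]]
```

View pics/w10.png

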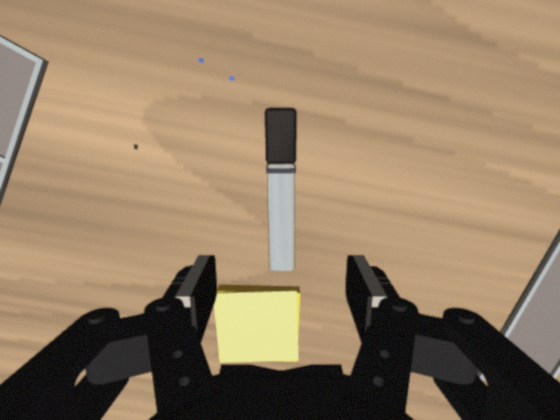

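```bash
python3 -c "
from h import *
p=np.load('pw.npy',allow_pickle=True)[0]
X=toplane(p,[[281,109],[281.5,270.5]],24);print(X,X.mean(0))
go(*X.mean(0)[:2],7,11.1)"
```

```text
[[625.6848491    8.27803866  24.        ]
 [496.9928589  -17.73652876  24.        ]] [561.338854    -4.72924505  24.        ]
clock 19.55 tcp [555.3  -5.  135.5] th 11.2 F [ 0.5 -0.5  0. ] w 0.701
tx 0.62 ty 0.10 tz 12.84 spin 0.002
```

Call:
arm_command --moves '[{"tx":0.4,"ty":0.1,"tz":4,"spin":0,"jaw":0.7},{"tx":0.4,"ty":0.1,"tz":8,"spin":0,"jaw":0.7},{"tx":0.4,"ty":0.1,"tz":12,"spin":0,"jaw":0.7},{"tx":0.4,"ty":0.1,"tz":12.8,"spin":0,"jaw":0.7},{"tx":0.4,"ty":0.1,"tz":12.8,"spin":0,"jaw":0.7},{"tx":0.4,"ty":0.1,"tz":12.8,"spin":0,"jaw":0.15},{"tx":0.4,"ty":0.1,"tz":12.8,"spin":0,"jaw":0.15},{"tx":0.4,"ty":0.1,"tz":12.8,"spin":0,"jaw":0.15},{"tx":0.4,"ty":0.1,"tz":12.8,"spin":0,"jaw":0.15},{"tx":0.4,"ty":0.1,"tz":12.8,"spin":0,"jaw":0.15},{"tx":0.4,"ty":0.1,"tz":12.8,"spin":0,"jaw":0.15}]'

```text
clock: 20.65
tcp_pos: [562.6, -6.6, 11.2]
orientation: [[0.981, 0.192, 0.005], [0.192, -0.981, -0.0], [0.005, 0.001, -1.0]]
force: [-0.2, 1.1, 6.7]
gripper_width: 0.269
```

Call:
arm_command --moves '[{"tx":0,"ty":0,"tz":-3,"spin":0,"jaw":0.15},{"tx":0,"ty":0,"tz":-6,"spin":0,"jaw":0.15},{"tx":0,"ty":0,"tz":-10,"spin":0,"jaw":0.15},{"tx":0,"ty":0,"tz":-11,"spin":0,"jaw":0.15},{"tx":0,"ty":0,"tz":-11,"spin":0,"jaw":0.15},{"tx":0,"ty":0,"tz":-11,"spin":0,"jaw":0.15}]'

```text
clock: 21.25
tcp_pos: [559.8, -6.3, 118.0]
orientation: [[0.981, 0.193, -0.0], [0.193, -0.981, 0.0], [-0.0, -0.0, -1.0]]
force: [0.3, -0.7, -0.8]
gripper_width: 0.264
```

```bash
python3 -c "
from h import *
go(489.5,-283,115,-5.5)"
```

```text
clock 21.25 tcp [559.8  -6.3 118. ] th 11.1 F [ 0.3 -0.7 -0.8] w 0.264
tx -12.23 ty 25.80 tz 0.30 spin 0.290
```

Call:
arm_command --moves '[{"tx":-2,"ty":4.3,"tz":0.2,"spin":0.05,"jaw":0.15},{"tx":-4,"ty":8.6,"tz":0.2,"spin":0.1,"jaw":0.15},{"tx":-6,"ty":12.9,"tz":0.2,"spin":0.15,"jaw":0.15},{"tx":-8.1,"ty":17.2,"tz":0.2,"spin":0.2,"jaw":0.15},{"tx":-10.2,"ty":21.5,"tz":0.2,"spin":0.25,"jaw":0.15},{"tx":-12.2,"ty":25.8,"tz":0.2,"spin":0.29,"jaw":0.15},{"tx":-12.2,"ty":25.8,"tz":0.2,"spin":0.29,"jaw":0.15},{"tx":-12.2,"ty":25.8,"tz":0.2,"spin":0.29,"jaw":0.15},{"tx":-12.2,"ty":25.8,"tz":0.2,"spin":0.29,"jaw":0.15}]'

```text
clock: 22.15
tcp_pos: [489.6, -281.6, 114.9]
orientation: [[0.995, -0.096, -0.002], [-0.096, -0.995, 0.002], [-0.002, -0.002, -1.0]]
force: [0.2, 0.5, -0.6]
gripper_width: 0.269
```

```bash
python3 -c "
from h import *
from cell import arm
go(489.5,-283,22,-5.5)
p=arm.camera_params('wrist')
a=np.radians(-5.5);R=np.array([[np.cos(a),-np.sin(a)],[np.sin(a),np.cos(a)]])
print(proj(p,[np.r_[np.array([524.3,-286.9])+R@[x,y],7] for x,y in((49.5,-33),(49.5,33),(121.5,-37),(121.5,37))]))
cv2.imwrite('pics/w11.png',arm.snapshot('wrist')[:,:,::-1])
"
```

```text
clock 22.15 tcp [ 489.6 -281.6  114.9] th -5.5 F [ 0.2  0.5 -0.6] w 0.269
tx 0.03 ty 0.16 tz 9.28 spin 0.000
[[329.96815363  90.57153197]
 [237.18006408  90.46911863]
 [341.0888656  -27.06619338]
 [226.88531232 -27.11176115]]
```

View pics/w11.png

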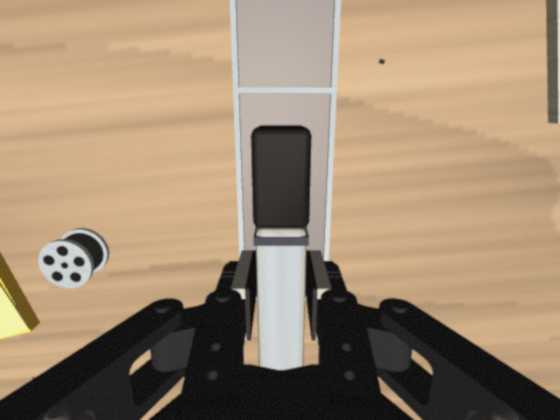

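Rib at row 90 as predicted, tray centred about column 286, marker at column 281. I shift 2 mm right and descend.

Call:
arm_command --moves '[{"tx":0,"ty":0.2,"tz":4,"spin":0,"jaw":0.15},{"tx":0,"ty":0.2,"tz":7.5,"spin":0,"jaw":0.15},{"tx":0,"ty":0.2,"tz":9.2,"spin":0,"jaw":0.15},{"tx":0,"ty":0.2,"tz":9.3,"spin":0,"jaw":0.15},{"tx":0,"ty":0.2,"tz":9.3,"spin":0,"jaw":0.15},{"tx":0,"ty":0.2,"tz":9.3,"spin":0,"jaw":0.15}]'

```text
clock: 22.8
tcp_pos: [491.4, -285.1, 25.1]
orientation: [[0.995, -0.095, 0.002], [-0.095, -0.995, -0.002], [0.002, 0.001, -1.0]]
force: [0.1, -0.9, 0.2]
gripper_width: 0.266
```

Target contact at about 14.2.

Call:
arm_command --moves '[{"tx":0,"ty":0,"tz":0.3,"spin":0,"jaw":0.15},{"tx":0,"ty":0,"tz":0.6,"spin":0,"jaw":0.15},{"tx":0,"ty":0,"tz":0.9,"spin":0,"jaw":0.15},{"tx":0,"ty":0,"tz":1.0,"spin":0,"jaw":0.15},{"tx":0,"ty":0,"tz":1.0,"spin":0,"jaw":0.15}]'

```text
clock: 23.3
tcp_pos: [490.2, -285.2, 14.2]
orientation: [[0.995, -0.096, 0.0], [-0.096, -0.995, -0.0], [0.0, 0.0, -1.0]]
force: [-1.9, 1.1, 5.1]
gripper_width: 0.271
```

Call:
arm_command --moves '[{"tx":0,"ty":0,"tz":0,"spin":0,"jaw":0.35},{"tx":0,"ty":0,"tz":0,"spin":0,"jaw":0.42},{"tx":0,"ty":0,"tz":0,"spin":0,"jaw":0.42},{"tx":0,"ty":0,"tz":-0.3,"spin":0,"jaw":0.42},{"tx":0,"ty":0,"tz":-3,"spin":0,"jaw":0.42},{"tx":0,"ty":0,"tz":-7,"spin":0,"jaw":0.5},{"tx":0,"ty":0,"tz":-11,"spin":0,"jaw":0.8},{"tx":0,"ty":0,"tz":-13,"spin":0,"jaw":0.8},{"tx":0,"ty":0,"tz":-13,"spin":0,"jaw":0.8}]'

```text
clock: 24.2
tcp_pos: [492.4, -286.8, 148.0]
orientation: [[0.995, -0.096, 0.006], [-0.096, -0.995, -0.005], [0.007, 0.004, -1.0]]
force: [-0.0, -0.7, 0.8]
gripper_width: 0.801
```

```bash
python3 -c "
from h import *
from cell import arm
go(462.3,-113.2,130,-5.5)
cv2.imwrite('pics/w12.png',arm.snapshot('wrist')[:,:,::-1])
"
```

```text
clock 24.2 tcp [ 492.4 -286.8  148. ] th -5.5 F [-0.  -0.7  0.8] w 0.801
tx -4.67 ty -17.00 tz 1.70 spin -0.000
```

View pics/w12.png

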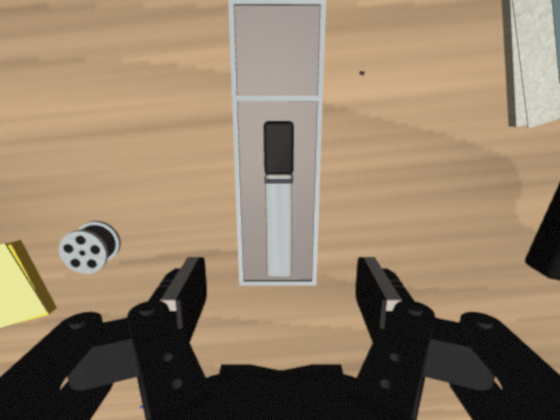

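Long marker lies within its compartment (rows 122–276 of 101–281, allowing for height parallax). Now the small reel.

Call:
arm_command --moves '[{"tx":-1.2,"ty":-4.3,"tz":1.5,"spin":0,"jaw":0.7},{"tx":-2.4,"ty":-8.6,"tz":1.5,"spin":0,"jaw":0.7},{"tx":-3.6,"ty":-12.9,"tz":1.5,"spin":0,"jaw":0.7},{"tx":-4.7,"ty":-17,"tz":1.5,"spin":0,"jaw":0.7},{"tx":-4.7,"ty":-17,"tz":1.5,"spin":0,"jaw":0.7},{"tx":-4.7,"ty":-17,"tz":1.5,"spin":0,"jaw":0.7},{"tx":-4.7,"ty":-17,"tz":1.5,"spin":0,"jaw":0.7}]'

```text
clock: 24.95
tcp_pos: [459.4, -111.8, 127.7]
orientation: [[0.995, -0.096, -0.001], [-0.096, -0.995, 0.0], [-0.001, 0.0, -1.0]]
force: [-0.7, -0.7, 0.2]
gripper_width: 0.7
```

```bash
python3 -c "
from h import *
from cell import arm
go(462.3,-113.2,6,-5.5)
p=arm.camera_params('wrist');print(proj(p,[[462.3,-113.2,28]]))
np.save('pw.npy',[p],allow_pickle=True)
cv2.imwrite('pics/w13.png',arm.snapshot('wrist')[:,:,::-1])
"
```

```text
clock 24.95 tcp [ 459.4 -111.8  127.7] th -5.5 F [-0.7 -0.7  0.2] w 0.700
tx 0.31 ty 0.11 tz 12.17 spin -0.000
[[281.86449436 203.89379892]]
```

View pics/w13.png

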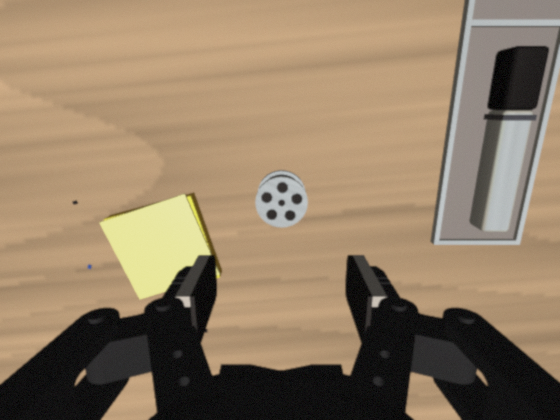

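Reel hub at (281,203) matches the prediction. Grip it.

Call:
arm_command --moves '[{"tx":0.2,"ty":0.1,"tz":4,"spin":0,"jaw":0.7},{"tx":0.2,"ty":0.1,"tz":8,"spin":0,"jaw":0.7},{"tx":0.2,"ty":0.1,"tz":11.5,"spin":0,"jaw":0.7},{"tx":0.2,"ty":0.1,"tz":12.1,"spin":0,"jaw":0.7},{"tx":0.2,"ty":0.1,"tz":12.1,"spin":0,"jaw":0.7},{"tx":0.2,"ty":0.1,"tz":12.1,"spin":0,"jaw":0.35},{"tx":0.2,"ty":0.1,"tz":12.1,"spin":0,"jaw":0.35},{"tx":0.2,"ty":0.1,"tz":12.1,"spin":0,"jaw":0.35},{"tx":0.2,"ty":0.1,"tz":12.1,"spin":0,"jaw":0.35},{"tx":0.2,"ty":0.1,"tz":12.1,"spin":0,"jaw":0.35}]'

```text
clock: 26.0
tcp_pos: [463.6, -113.5, 9.7]
orientation: [[0.995, -0.096, 0.004], [-0.096, -0.995, -0.002], [0.004, 0.002, -1.0]]
force: [0.1, -0.6, 7.4]
gripper_width: 0.451
```

Call:
arm_command --moves '[{"tx":0,"ty":0,"tz":-3,"spin":0,"jaw":0.35},{"tx":0,"ty":0,"tz":-6,"spin":0,"jaw":0.35},{"tx":0,"ty":0,"tz":-10,"spin":0,"jaw":0.35},{"tx":0,"ty":0,"tz":-10,"spin":0,"jaw":0.35},{"tx":0,"ty":0,"tz":-10,"spin":0,"jaw":0.35}]'

```text
clock: 26.5
tcp_pos: [462.6, -112.8, 109.1]
orientation: [[0.995, -0.096, 0.004], [-0.096, -0.995, -0.001], [0.004, 0.001, -1.0]]
force: [0.1, -0.9, -0.3]
gripper_width: 0.451
```

```bash
python3 -c "
from h import *
a=np.radians(-5.5);R=np.array([[np.cos(a),-np.sin(a)],[np.sin(a),np.cos(a)]])
t=np.array([524.3,-286.9])+R@[84.5,0.5];print(t)
go(*t,105,-5.5)"
```

```text
[ 608.45890164 -294.50126799]
clock 26.5 tcp [ 462.6 -112.8  109.1] th -5.5 F [ 0.1 -0.9 -0.3] w 0.451
tx 16.26 ty 16.69 tz 0.49 spin 0.000
```

Call:
arm_command --moves '[{"tx":3.2,"ty":3.3,"tz":0.2,"spin":0,"jaw":0.35},{"tx":6.4,"ty":6.6,"tz":0.2,"spin":0,"jaw":0.35},{"tx":9.6,"ty":9.9,"tz":0.2,"spin":0,"jaw":0.35},{"tx":12.8,"ty":13.2,"tz":0.2,"spin":0,"jaw":0.35},{"tx":16.3,"ty":16.7,"tz":0.2,"spin":0,"jaw":0.35},{"tx":16.3,"ty":16.7,"tz":0.2,"spin":0,"jaw":0.35},{"tx":16.3,"ty":16.7,"tz":0.2,"spin":0,"jaw":0.35},{"tx":16.3,"ty":16.7,"tz":0.2,"spin":0,"jaw":0.35}]'

```text
clock: 27.3
tcp_pos: [606.4, -292.9, 103.8]
orientation: [[0.995, -0.096, -0.003], [-0.096, -0.995, 0.002], [-0.003, -0.002, -1.0]]
force: [-0.4, -0.0, -0.1]
gripper_width: 0.451
```

```bash
python3 -c "
from h import *
from cell import arm
go(608.5,-294.5,20,-5.5)
p=arm.camera_params('wrist')
a=np.radians(-5.5);R=np.array([[np.cos(a),-np.sin(a)],[np.sin(a),np.cos(a)]])
print(proj(p,[np.r_[np.array([524.3,-286.9])+R@[x,y],7] for x,y in((119.5,-35),(119.5,35))]))
cv2.imwrite('pics/w14.png',arm.snapshot('wrist')[:,:,::-1])
"
```

```text
clock 27.3 tcp [ 606.4 -292.9  103.8] th -5.5 F [-0.4 -0.  -0.1] w 0.451
tx 0.25 ty 0.15 tz 8.38 spin 0.000
[[331.72609882 159.37672315]
 [234.6455976  159.25812649]]
```

View pics/w14.png

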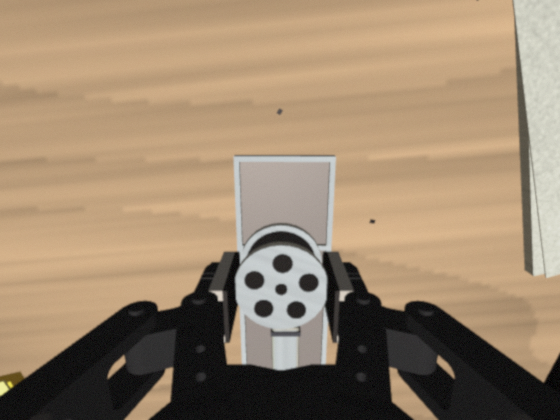

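Tray rim at row 158, as predicted (159). Descend.

Call:
arm_command --moves '[{"tx":0.1,"ty":0.1,"tz":4,"spin":0,"jaw":0.35},{"tx":0.1,"ty":0.1,"tz":7,"spin":0,"jaw":0.35},{"tx":0.1,"ty":0.1,"tz":8.3,"spin":0,"jaw":0.35},{"tx":0.1,"ty":0.1,"tz":8.3,"spin":0,"jaw":0.35},{"tx":0.1,"ty":0.1,"tz":8.3,"spin":0,"jaw":0.35},{"tx":0.1,"ty":0.1,"tz":8.3,"spin":0,"jaw":0.35}]'

```text
clock: 27.95
tcp_pos: [610.1, -296.2, 25.1]
orientation: [[0.995, -0.096, 0.003], [-0.096, -0.995, -0.002], [0.003, 0.002, -1.0]]
force: [0.5, 0.4, 0.9]
gripper_width: 0.448
```

Call:
arm_command --moves '[{"tx":-0.1,"ty":-0.1,"tz":0.4,"spin":0,"jaw":0.35},{"tx":-0.1,"ty":-0.1,"tz":0.8,"spin":0,"jaw":0.35},{"tx":-0.1,"ty":-0.1,"tz":1.1,"spin":0,"jaw":0.35},{"tx":-0.1,"ty":-0.1,"tz":1.2,"spin":0,"jaw":0.35},{"tx":-0.1,"ty":-0.1,"tz":1.2,"spin":0,"jaw":0.35}]'

```text
clock: 28.45
tcp_pos: [607.9, -294.4, 12.7]
orientation: [[0.995, -0.096, -0.0], [-0.096, -0.995, 0.0], [-0.0, 0.0, -1.0]]
force: [-6.6, 3.9, 14.3]
gripper_width: 0.449
```

Call:
arm_command --moves '[{"tx":0,"ty":0,"tz":-0.1,"spin":0,"jaw":0.45},{"tx":0,"ty":0,"tz":-0.1,"spin":0,"jaw":0.6},{"tx":0,"ty":0,"tz":-0.1,"spin":0,"jaw":0.65},{"tx":0,"ty":0,"tz":-0.3,"spin":0,"jaw":0.65},{"tx":0,"ty":0,"tz":-3,"spin":0,"jaw":0.65},{"tx":0,"ty":0,"tz":-7,"spin":0,"jaw":0.65},{"tx":0,"ty":0,"tz":-11,"spin":0,"jaw":0.8},{"tx":0,"ty":0,"tz":-13,"spin":0,"jaw":0.8},{"tx":0,"ty":0,"tz":-13,"spin":0,"jaw":0.8}]'

```text
clock: 29.35
tcp_pos: [610.2, -295.9, 145.5]
orientation: [[0.995, -0.096, 0.007], [-0.096, -0.995, -0.004], [0.007, 0.004, -1.0]]
force: [1.1, 0.2, 0.6]
gripper_width: 0.803
```

Call:
arm_command --moves '[{"tx":-5,"ty":-3,"tz":-3,"spin":0,"jaw":0.8},{"tx":-10,"ty":-6,"tz":-3,"spin":0,"jaw":0.8},{"tx":-15,"ty":-9,"tz":-3,"spin":0,"jaw":0.8},{"tx":-20,"ty":-11,"tz":-3,"spin":0,"jaw":0.8},{"tx":-20,"ty":-11,"tz":-3,"spin":0,"jaw":0.8},{"tx":-20,"ty":-11,"tz":-3,"spin":0,"jaw":0.8}]'

```text
clock: 29.95
tcp_pos: [415.0, -162.7, 167.8]
orientation: [[0.995, -0.095, -0.005], [-0.095, -0.995, 0.003], [-0.005, -0.003, -1.0]]
force: [0.3, -0.3, -0.7]
gripper_width: 0.801
```

```bash
python3 - <<'E'
from h import *
from cell import arm
im=arm.snapshot('top')[:,:,::-1].copy();p=arm.camera_params('top')
cv2.imwrite('pics/top1.png',im)
cv2.imwrite('pics/scene1.png',arm.snapshot('scene')[:,:,::-1])
cv2.imwrite('pics/w15.png',arm.snapshot('wrist')[:,:,::-1])
a=cv2.resize(im[165:315,90:290],None,fx=4,fy=4,interpolation=cv2.INTER_CUBIC);cv2.imwrite('pics/t1L.png',a)
a=cv2.resize(im[165:315,300:500],None,fx=4,fy=4,interpolation=cv2.INTER_CUBIC);cv2.imwrite('pics/t1R.png',a)
E
```

```text
(no output)
```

View pics/top1.png

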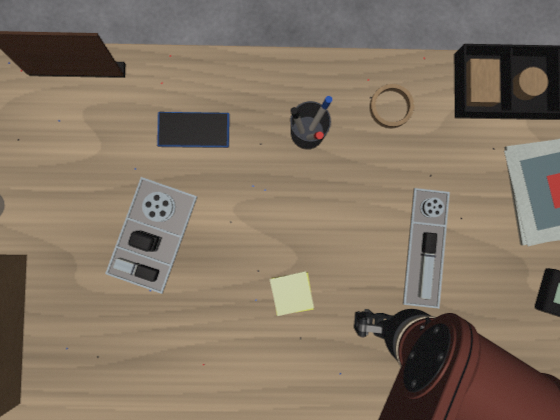

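View pics/t1L.png

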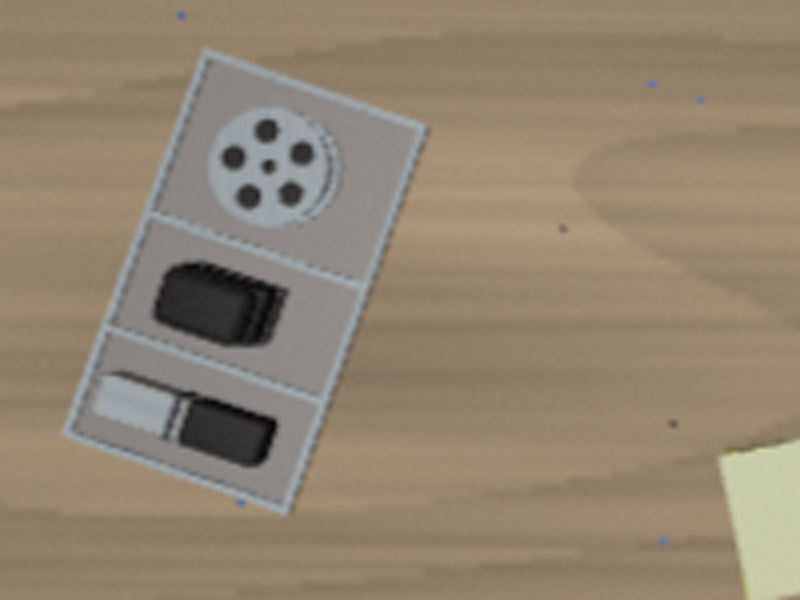

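View pics/scene1.png

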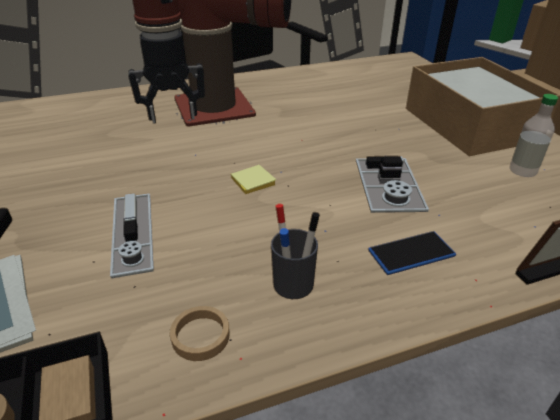

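View pics/w15.png

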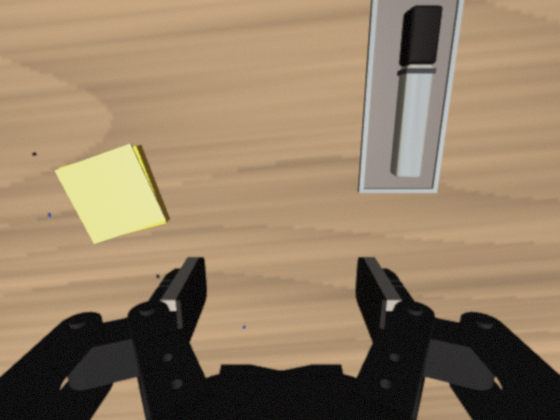

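All five appear in place. I'll put numbers on it in the tray frames.

View pics/t1R.png

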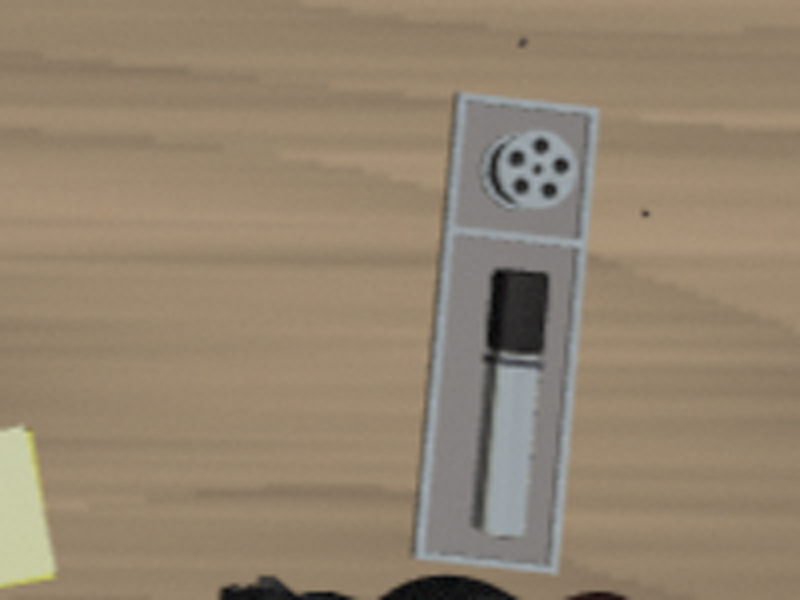

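```bash
python3 - <<'E'
from h import *
from cell import arm
p=arm.camera_params('top')
def fr(o,ad):
    a=np.radians(ad);R=np.array([[np.cos(a),-np.sin(a)],[np.sin(a),np.cos(a)]]);return lambda X:(X[:,:2]-o)@R
im=cv2.imread('pics/top1.png')
# tray poses from outlines on the initial picture, same camera
B=fr([543.7,281.8],-18.4);L=fr([524.3,-286.9],-5.5)
f=lambda c,x0:np.array(c,float)/4+[x0,165]
print('big',B(toplane(p,f([[268,166]],90),31)))
print('stamp',B(toplane(p,f([[204,305]],90),63)))
print('short',B(toplane(p,f([[184,419]],90),27)))
E
```

```text
big [[58.35313013  1.52260915]]
stamp [[-13.08754396  -1.82616572]]
short [[-74.74778857  -1.21248463]]
```

```bash
python3 - <<'E'
from h import *
from cell import arm
p=arm.camera_params('top')
a=np.radians(-5.5);R=np.array([[np.cos(a),-np.sin(a)],[np.sin(a),np.cos(a)]])
L=lambda X:(X[:,:2]-[524.3,-286.9])@R
f=lambda c:np.array(c,float)/4+[300,165]
print('small',L(toplane(p,f([[537,169]]),31)),'long',L(toplane(p,f([[514,403]]),27)))
a=cv2.imread('pics/top0.png');b=cv2.imread('pics/top1.png')
for n,(x,y,w,h) in dict(phone=(150,105,90,50),cup=(280,90,60,65),notes=(265,265,55,55)).items():
    print(n,cv2.absdiff(a,b)[y:y+h,x:x+w].mean())
s=arm.observe();print(s['clock'],s['force'])
E
```

```text
small [[82.04972677 -0.5108754 ]] long [[-37.00292252  -1.20814796]]
phone 4.001703703703703
cup 4.614786324786325
notes 6.846942148760331
30.1 [-0.10109186  0.03895925  0.54808264]
```

```bash
python3 -c "
from cell import arm
print(arm.job_done())"
```

```text
the job is handed in; nothing more can be done
None
```

I placed all five things, each gripped once without a slip, and handed the job in at about 30 s on the robot's clock. No verdict is reported.

The last top picture gives these positions in the tray frames, all within the allowed ranges:

| Thing | x (mm) | y (mm) |
|---|---|---|
| Long marker | -37.0 | -1.2 |
| Small reel | +82.0 | -0.5 |
| Short marker | -74.7 | -1.2 |
| Stamp | -13.1 | -1.8 |
| Big reel | +58.4 | +1.5 |

- **Flatness and height:** in the pictures the reels lie flat and the stamp stands upright. I did not measure heights; each piece met the floor 2.6 to 3.0 mm above its table grasp height, which matches the 3 mm tray floor.
- **Phone, cup and note block:** they sit at the same pixels as at the start. The note block's patch differed a little more between pictures (6.8 against 4 to 4.6). I put that down to the long marker having left that patch, and did not check it further.
- **Disagreements:** the top and wrist cameras differed by up to about 3 mm, and the arm settled a few mm off its commanded position. Both were well inside the compartment margins.
- **Forces:** the highest at the end of any move was about 16 N in total, when setting down the small reel.

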